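Turn the marble dish to face the jar and hold it level

ROBOT

A 6-joint arm with a two-finger parallel gripper is mounted at the origin on the work surface. World frame = base frame: x ahead of the robot, y to its left, z up, the work surface at z = 0. Lengths are in mm, angles in rad, forces in N, time in s.
With the tool pointing down it reaches from about 225 to 875 mm from the base axis. Payload 3.4 kg.
Tool frame: the origin (TCP) lies on the centre line of the jaws, within the pads' length; the fingertips stand 25 mm ahead of it and the grasp point (between the pads) lies 6 mm ahead of it; z points along the fingers, y is the line along which they close (so a half turn about z gives the same grasp; the last joint's range is limited). The gripper opens to 85 mm and grips with 20 to 120 N. Pads are 22 mm wide; open, the fingers measure 114 mm over their backs; the gripper's body (76 mm by 85 mm) begins 54 mm behind the grasp point. The pads swing forward as they close: fully open they stand 13 mm farther back than shut.
Start: joints at [-1.353, 0.276, 1.505, -0, 1.361, -0.121], TCP at [191.104, -542.346, 256.328] pointing down, gripper open.
Joint ranges: [-2.89, 2.89], [-0.75, 2.08], [0.22, 2.7], [-1.18, 4.32], [0.11, 2.71], [-2.7, 2.7]. Speed limits (rad/s): [2.57, 2.57, 3.14, 3.14, 3.14, 3.14].

INTERFACE

Orientations are given as a rotation vector (axis times angle).
In Python, from cell import * gives the robot as it stands.
- The arm moves only by the shell command python3 -m crank 'ROWS'. ROWS is text: rows parted by semicolons, each of 7 numbers parted by spaces: the shift along the tool's x, y, z each as a share of 60 mm, from -1 to 1, then the turn, a rotation vector about the tool's x, y, z each as a share of 4 degrees, from -1 to 1, then the closure, from 0 (fully open) to 1 (shut). In form: tx ty tz wx wy wz jaw; .... A call has 1 to 8 rows; each row shifts and turns the commanded pose from where the row before left it, along the tool's axes as they then stand; what a row does not reach is not made up. A row lasts 1/8 s, in which the tool goes at most 62.5 mm and 10.7 degrees, less where a joint would pass 70% of its speed; a pose out of reach is approached as far as the arm can. A call with a number of a shift or a turn outside -1 to 1 is refused whole. A call with a gripper value outside its range is refused whole. The fingers move at their own pace and stop on an object; the grip force is fixed at half the most. Time passes only in rows, so rows that do not move let the fingers close. It gives the time, the measured TCP pose, the force, the opening and the grip force at its end, in the units of the state.
- read_state(): the state, without advancing time (a new reading comes with each control period).
- grab_frame(name): name is "side" or "top" or "wrist"; returns (picture, depth): 384x512x3 uint8, red, green, blue; 384x512 float32, mm along the optical axis (not along the pixel's ray), 0 where there is no reading.
- camera_params(name): a dict with "fov_y" (degrees; the focal length in pixels is half the picture's height over the tangent of half this angle, whatever the lens; pixels are square), "cx", "cy" (the principal point, pixels), "cam_to_world" (4x4, takes a point from camera to world coordinates); the wrist camera has in their place "tool_from_camera" (4x4, takes a point from camera to tool coordinates, whose origin is the TCP and whose axes are the flange's). Camera axes: x right, y up, looking along -z (the intrinsics and any distortion apply to the point x, -y, -z); pixel columns grow to the right and rows downward; lengths in mm; the calibration is good to about 2 mm. A picture is of the moment at which its call begins: read the wrist's pose just before it. camera_params takes no time and is no camera call.
- close_job(): hands the job in; it is judged then, once.
The state is a dict: "time": time; "q": joint angles; "qvel": joint speeds; "effort": joint torques, N m; "eef_pos": TCP position; "orientation": TCP orientation; "contact_force": force on the tool from outside, world axes, zero at the start; "wrist_torque": the same for the moment, N m; "finger_gap": finger opening in mm; "grip_force": force on a finger pad.
Only numpy, scipy, OpenCV 4.12 (cv2) and the standard library are available. Lean on these libraries where they do the work, as an engineer would, in place of code of your own. Each camera call takes 0.05 s, during which the arm holds its last target. There are 200 camera calls.

TASK

Grip the wooden marble dish gently by its arched handle (under 50 N on each side), lift it straight up about 10 cm off its cork mat, and only then turn it about a quarter turn in the air so that its pouring lip points at the tall glass jar. Keep it level throughout so that the loose marble stays at its centre, without touching the marble or disturbing the other things. Finish while still holding the dish there, still and level above its mat: do not put it down or let go.

Things in the scene. Friction and masses are not known exactly. Their poses are not given: they have to be found in the camera images.
- dish_grip (a point): centre of the pale wood dish's handle bar: 188 mm long along own y, 12 mm thick along x, 20 mm tall; 110 mm above the dish's underside, over its centre, 72 mm above the marble's top. A 12 x 10 mm post at each end (y = +-89 mm) goes down to the rim. x points to the pouring lip, z up. Loose, 0.25 to 0.42 kg, stands on the mat at first, x away from the robot within 30 degrees
- dish_lip (a point): end of the pouring lip, a 40 mm wide open channel that sticks out of the dish's rim, 114 mm from the dish's centre along its x, 20 mm above its underside; axes as the handle's
- dish_rest (a point): middle of the dish, 24 mm above its underside: where the marble's centre lies when centred; axes as the handle's. The dish is round, 174 mm across, rim 30 mm high; its floor is a shallow cone sinking at 7 degrees to the middle
- marble_center (a point): centre of the loose glazed white marble, 28 mm in diameter, 27 g, lying in the dish's middle; it rolls away if the dish is tilted by more than about 7 degrees or jerked
- jar_center (a point): centre (59 mm above the table) of the empty, open, tall glass jar, 84 mm across, 118 mm high, standing 0.2 to 0.25 m to the left or the right of the dish (the blue espresso cup stands on the other side)
- mat_top (a point): centre of the round cork mat, 124 mm across and 5 mm thick, fixed to the table, that the dish stands on at the start; 5 mm above the table
There are look-alikes about, which are no part of the job. What is shaped like the part that bears dish_grip but blue or pink is not meant.

How it is judged:
By the outcome, as a careful person would: the job done as asked, in the order asked, and still so for the second after the job is handed in, while the arm keeps its last pose, push and grip.
It also fails if it takes over 40 s, if anything falls off the work surface, if the arm or the gripper's body presses on something with over 40 N, if the wrist force passes 120 N, or if a joint passes its speed limit or range.

## Working session

There is one attempt and no reset: what is moved stays moved. The work goes in short steps, Python scripts to look and compute and a shell command to move; the robot and the scene stay as the last step left them, time stands still between calls to the robot, and variables do not carry over. Pictures are saved under pics/ and viewed, at most 10 in all, crops included, and the job is handed in when it is done.

```bash
mkdir -p pics; cat > h.py <<'E'
from cell import *
import numpy as np, cv2
from scipy.spatial.transform import Rotation as R
def pts(name, depth, pose=None):
    p=camera_params(name); f=192/np.tan(np.radians(p["fov_y"])/2)
    v,u=np.mgrid[0:384,0:512]
    P=np.stack([(u-p["cx"])/f*depth, -(v-p["cy"])/f*depth, -depth, np.ones_like(depth)],-1)
    T=np.array(p["cam_to_world"]) if "cam_to_world" in p else pose@np.array(p["tool_from_camera"])
    return (P@T.T)[...,:3]
def save(name, n):
    im,d=grab_frame(name); cv2.imwrite(f"pics/{n}.png",cv2.cvtColor(im,cv2.COLOR_RGB2BGR)); np.save(f"pics/{n}.npy",d); np.save(f"pics/{n}_rgb.npy",im); return im,d
E
python3 - <<'E'
from h import *
for n in("top","side"):
    im,d=save(n,n+"0"); p=camera_params(n); print({k:(np.round(v,3).tolist()) if not isinstance(v,str) else v for k,v in p.items()})
    print((d==0).mean())
a=cv2.imread("pics/top0.png")
s=read_state(); print(s)
E
```

```text
{'fov_y': 51.24, 'cx': 261.579, 'cy': 191.928, 'cam_to_world': [[0.016, 0.996, -0.086, 398.069], [-1.0, 0.016, -0.001, 47.951], [0.0, 0.086, 0.996, 1221.696], [0.0, 0.0, 0.0, 1.0]]}
0.0037740071614583335
{'fov_y': 53.776, 'cx': 255.167, 'cy': 190.107, 'cam_to_world': [[0.888, 0.322, -0.329, 251.504], [-0.46, 0.647, -0.608, -471.144], [0.017, 0.691, 0.722, 723.555], [0.0, 0.0, 0.0, 1.0]]}
0.003936767578125
{'time': 0.1, 'q': array([-1.35300752e+00,  2.76561382e-01,  1.50598922e+00, -2.38785476e-06,
        1.36071165e+00, -1.21012100e-01]), 'qvel': array([ 0.00088262, -0.00097751, -0.00364172, -0.00105635, -0.00051254,
       -0.00060506]), 'effort': array([ 7.98184792e-04, -4.17701054e+01, -2.46404600e+01, -2.82565334e-04,
        5.76077247e-03,  5.87056803e-06]), 'eef_pos': array([ 191.00077658, -541.90321073,  255.51618309]), 'orientation': array([-3.09498017e+00, -5.29365195e-01,  1.30447997e-04]), 'contact_force': array([ 0.12984791,  0.29877511, -0.41995513]), 'wrist_torque': array([ 0.0475565 , -0.00681474, -0.02114789]), 'grip_force': 0.0, 'finger_gap': 85.41896540495148}
```

View pics/top0.png

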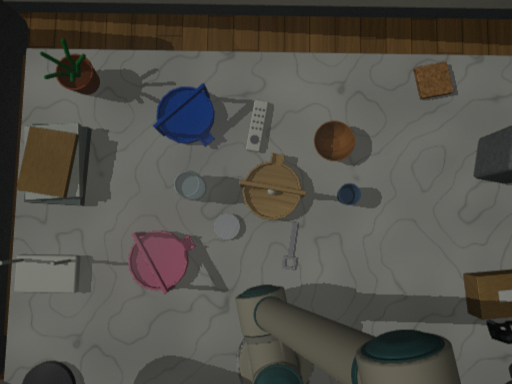

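View pics/side0.png

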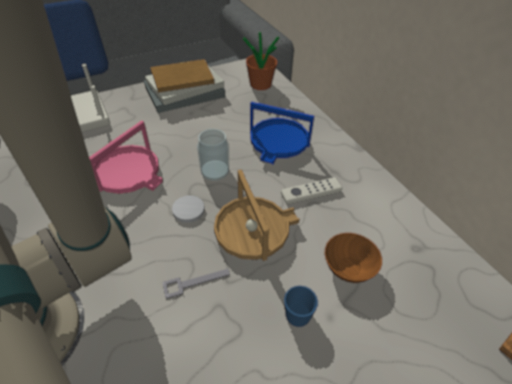

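Top view: the wooden dish is at (272,190) with its lip at (278,158). The look-alikes are a blue dish (187,113) and a pink one (160,262), and only the wooden one fits "pale wood". There are two jar candidates: the tall glass at (190,185), and a low clear disc at (228,227), which the side view shows is flat. The blue cup is at (348,193), on the other side of the dish. I'll measure these and confirm with a crop.

```bash
python3 - <<'E'
from h import *
for n,box in(("top",(150,230,235,310)),("side",(170,265,205,305))):
    im=np.load(f"pics/{n}0_rgb.npy"); d=np.load(f"pics/{n}0.npy").astype(float); P=pts(n,d)
    r0,r1,c0,c1=box; m=np.zeros(d.shape,bool); m[r0:r1,c0:c1]=1; m&=d>0
    hsv=cv2.cvtColor(im,cv2.COLOR_RGB2HSV); m&=(hsv[...,1]>70)&(hsv[...,0]<30)
    h=P[m&(P[...,2]>105)&(P[...,2]<135)]
    print(n,len(h),"z",np.percentile(h[:,2],[5,50,95]))
    (cx,cy),wh,_=rect=cv2.minAreaRect(h[:,:2].astype(np.float32)); print(rect)
    c=h.mean(0); w,v=np.linalg.eigh(np.cov((h-c)[:,:2].T)); ax=v[:,1]; ax*=np.sign(ax[1]); print("handle yaw deg (y axis vs world y)",np.degrees(np.arctan2(-ax[0],ax[1])),c, "len",np.ptp((h-c)[:,:2]@ax))
    low=P[m&(P[...,2]>20)&(P[...,2]<45)]; print("rim",len(low),cv2.minEnclosingCircle(low[:,:2].astype(np.float32)), low[np.argmax(low[:,0])])
    wm=np.zeros(d.shape,bool); wm[r0:r1,c0:c1]=1; wm&=(hsv[...,1]<60)&(hsv[...,2]>120)&(P[...,2]>25)&(P[...,2]<50); print("marble",wm.sum(),P[wm].mean(0) if wm.any() else None)
d=np.load("pics/top0.npy").astype(float);P=pts("top",d)
p=camera_params("top");f=192/np.tan(np.radians(p["fov_y"])/2);T=np.array(p["cam_to_world"])
def ray(u,v,z):
    r=T[:3,:3]@np.array([(u-p["cx"])/f,-(v-p["cy"])/f,-1]);o=T[:3,3];return o+r*(z-o[2])/r[2]
print("jar",P[178:194:3,178:204:3,2].round(),P[185,190])
print("jar rim ray z=118:",ray(190,185,118),"cup",P[193,348],"disc",P[227,228])
print("lip end ray z25",ray(278,156,30))
a=cv2.imread("pics/top0.png")[130:260,160:370]; b=cv2.imread("pics/side0.png")[120:290,160:370]
cv2.imwrite("pics/crop.png",cv2.convertScaleAbs(np.vstack([cv2.resize(a,(420,260)),cv2.resize(b,(420,340))]),alpha=1.5))
E
```

```text
top 319 z [116.5715754  124.52234377 127.96540234]
((508.01080322265625, 20.09882354736328), (185.2664794921875, 12.400251388549805), 81.35935974121094)
handle yaw deg (y axis vs world y) -8.67496426069762 [507.27244348  20.09178935 123.75141343] len 185.2694295847062
rim 1875 ((520.8365478515625, 18.144290924072266), 100.2341537475586) [621.05344513  16.29601631  20.2964995 ]
marble 7 [504.29690123  27.0620601   37.69334838]
side 490 z [108.68640443 122.52845374 124.87857139]
((507.88885498046875, 16.015228271484375), (190.2781219482422, 12.347262382507324), 81.50752258300781)
handle yaw deg (y axis vs world y) -8.566044110570726 [504.55439944   3.44161281 120.4520622 ] len 190.27223903078993
rim 2357 ((521.2673950195312, 16.431520462036133), 100.58212280273438) [621.84607846  17.25398004  31.02355326]
marble 121 [507.20283027 131.32562689  34.16142025]
jar [[ 74.  43.  17.   4.   5.   4.   6. 102.  67.]
 [ 60.  32.   3.   7.   4.  10.   6. 117.  89.]
 [ 47.   7.   8.   5.   4.   7.   9. 117.  95.]
 [ 50.   8.   2.   4.   4.   5.   5. 106.  91.]
 [ 60.  19.   5.   7.   6.   7. 117.  98.  72.]
 [ 99.  40.  11.  -2.   9. 116.  97.  93.  49.]] [520.52906362 267.50902033   7.79294308]
jar rim ray z=118: [509.41121303 247.57593015 118.        ] cup [ 504.1878303  -214.57027754    4.77922776] disc [394.95633807 148.28270215  13.16621559]
lip end ray z25 [610.35683704   1.37251637  30.        ]
```

View pics/crop.png

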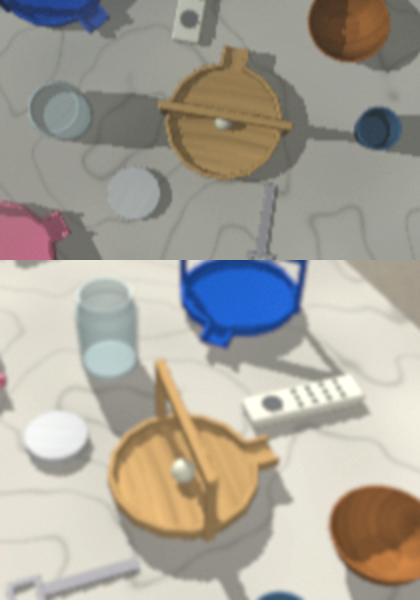

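The crop confirms the target: pale wood dish with its arched bar, marble in the middle, lip away from the robot. The tall see-through glass on the left is the jar, and the low white disc isn't. Handle measures (508, 18), top at 125, length 185–190 and yaw −8.6°, which all fit the given sizes. Next I turn the tool by about −62° about its own z.

```bash
python3 - <<'E'
from h import *
for n,(r0,r1,c0,c1) in(("top",(165,205,172,210)),("side",(125,182,195,232))):
    P=pts(n,np.load(f"pics/{n}0.npy").astype(float))[r0:r1,c0:c1].reshape(-1,3)
    for lo in (60,100):
        k=P[(P[:,2]>lo)&(P[:,2]<125)]
        A=np.c_[2*k[:,:2],np.ones(len(k))]; s=np.linalg.lstsq(A,(k[:,:2]**2).sum(1),rcond=None)[0]
        print(n,lo,len(k),s[:2],"r",np.sqrt(s[2]+s[0]**2+s[1]**2),cv2.minEnclosingCircle(k[:,:2].astype(np.float32)))
E
python3 -m crank '0 0 0 0 0 -1 0;0 0 0 0 0 -1 0;0 0 0 0 0 -1 0;0 0 0 0 0 -1 0;0 0 0 0 0 -1 0;0 0 0 0 0 -1 0;0 0 0 0 0 -1 0;0 0 0 0 0 -1 0'
python3 -m crank '0 0 0 0 0 -1 0;0 0 0 0 0 -1 0;0 0 0 0 0 -1 0;0 0 0 0 0 -1 0;0 0 0 0 0 -1 0;0 0 0 0 0 -1 0;0 0 0 0 0 -1 0;0 0 0 0 0 -0.5 0'
cat >> h.py <<'E'
def go(x,y,z):
    s=read_state(); M=R.from_rotvec(s["orientation"]).as_matrix()
    print("pos",s["eef_pos"].round(1),"yang",np.degrees(np.arctan2(M[1,1],M[0,1])).round(2),"tilt",np.degrees(np.arccos(-M[2,2])).round(2),"tool rows total",(M.T@(np.array([x,y,z])-s["eef_pos"])/60).round(3),"q",s["q"].round(2),"t",s["time"],"F",s["contact_force"].round(1),"gap",s["finger_gap"],"grip",s["grip_force"])
    return s,M
E
python3 -c "from h import *;go(508,18,230)"
```

```text
top 60 353 [514.27381735 256.7520707 ] r 36.451006083078525 ((514.8047485351562, 257.7910461425781), 41.23069381713867)
top 100 183 [514.50857359 257.27390493] r 34.107614909774775 ((514.0557250976562, 257.83111572265625), 37.6097412109375)
side 60 948 [515.30332926 253.2779865 ] r 37.05979752240592 ((516.1786499023438, 254.2969207763672), 43.551612854003906)
side 100 347 [515.57397699 253.55005001] r 33.83401506898744 ((515.605712890625, 254.72186279296875), 37.46343231201172)
time: 1.1
eef_pos: [191.0, -542.0, 255.8]
orientation: [-2.828, -1.365, -0.0]
contact_force: [0.5, -0.8, -0.0]
finger_gap: 85.4
grip_force: 0.0
time: 2.1
eef_pos: [191.0, -542.1, 255.9]
orientation: [-2.38, -2.05, -0.001]
contact_force: [-0.7, 0.0, 0.7]
finger_gap: 85.3
grip_force: 0.0
pos [ 191.  -542.1  255.9] yang -8.53 tilt 0.05 tool rows total [10.015  3.841  0.438] q [-1.35  0.28  1.51 -0.    1.36 -1.2 ] t 2.1 F [-0.7  0.   0.7] gap 85.28250740961136 grip 0.0
```

Jar centre ≈ (515, 255), so the lip's bearing should be ≈ 88.3°, a turn of +97°. Moving over the dish now, staying high.

```bash
python3 -m crank '0.3 0.1 0 0 0 0 0;0.6 0.25 0 0 0 0 0;0.7 0.27 0 0 0 0 0;0.7 0.27 0 0 0 0 0;0.7 0.27 0 0 0 0 0;0.7 0.27 0 0 0 0 0;0.7 0.27 0 0 0 0 0;0.7 0.27 0 0 0 0 0' >/dev/null
python3 -m crank '0.7 0.27 0 0 0 0 0;0.7 0.27 0 0 0 0 0;0.7 0.27 0 0 0 0 0;0.7 0.27 0 0 0 0 0;0.7 0.27 0 0 0 0 0;0.7 0.27 0 0 0 0 0;0.6 0.25 0 0 0 0 0;0.3 0.1 0 0 0 0 0'
python3 -m crank '0 0 0 0 0 0 0;0 0 0 0 0 0 0'
python3 - <<'E'
from h import *
s,M=go(508,18,230)
T=np.eye(4);T[:3,:3]=M;T[:3,3]=s["eef_pos"]
im,d=save("wrist","w1");P=pts("wrist",d.astype(float),T)
hsv=cv2.cvtColor(im,cv2.COLOR_RGB2HSV);m=(hsv[...,1]>60)&(hsv[...,0]<30)&(P[...,2]>108)&(P[...,2]<135)&(d>0)
h=P[m];print(len(h),np.percentile(h[:,2],[5,50,95]));r=cv2.minAreaRect(h[:,:2].astype(np.float32));print(r)
E
```

```text
time: 4.1
eef_pos: [516.0, 29.8, 256.2]
orientation: [-2.379, -2.051, 0.0]
contact_force: [-0.4, 0.4, 0.5]
finger_gap: 85.2
grip_force: 0.0
time: 4.35
eef_pos: [515.3, 26.7, 256.2]
orientation: [2.382, 2.048, -0.002]
contact_force: [-0.7, -0.4, -0.2]
finger_gap: 85.6
grip_force: 0.0
pos [515.3  26.7 256.2] yang -8.63 tilt 0.08 tool rows total [-0.161 -0.099  0.437] q [-0.08  0.19  1.63 -0.    1.33  0.07] t 4.35 F [-0.7 -0.4 -0.2] gap 85.57942749608769 grip 0.0
3010 [122.54425751 124.77687619 126.03199767]
((506.75787353515625, 18.683609008789062), (186.08511352539062, 11.878644943237305), 81.29548645019531)
```

View pics/w1.png

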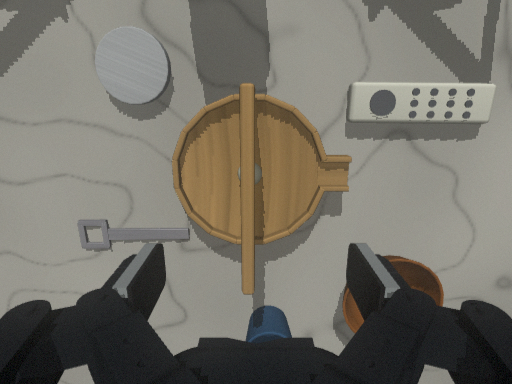

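The wrist view shows the bar upright at (248, 83–293), with the marble under it at (250,173) and the lip at (340,173). It gives (507, 18.6), top at 125, which agrees with the other views. I'll correct sideways and come down partway.

```bash
python3 -m crank '-0.08 -0.05 0.1 0 0 0 0;-0.07 -0.06 0.2 0 0 0 0;0 0 0.3 0 0 0 0;0 0 0.3 0 0 0 0;0 0 0.2 0 0 0 0;0 0 0.1 0 0 0 0;0 0 0 0 0 0 0;0 0 0 0 0 0 0'
python3 -c "from h import *;go(507.2,18.5,121)"
```

```text
time: 5.4
eef_pos: [508.8, 19.5, 184.8]
orientation: [2.381, 2.048, 0.001]
contact_force: [-0.2, 0.2, 0.0]
finger_gap: 85.7
grip_force: 0.0
pos [508.8  19.5 184.8] yang -8.58 tilt 0.07 tool rows total [-0.021 -0.025  1.063] q [-0.1   0.23  1.76 -0.    1.15  0.05] t 5.4 F [-0.2  0.2  0. ] gap 85.68802681703741 grip 0.0
```

```bash
python3 -m crank '-0.02 -0.025 0.1 0 0 0 0;0 0 0.2 0 0 0 0;0 0 0.3 0 0 0 0;0 0 0.26 0 0 0 0.2;0 0 0.15 0 0 0 0.4;0 0 0.05 0 0 0 0.6;0 0 0 0 0 0 0.7;0 0 0 0 0 0 0.75'
python3 -m crank '0 0 0 0 0 0 0.78;0 0 0 0 0 0 0.78;0 0 0 0 0 0 0.78'
python3 -c "from h import *;go(507.2,18.5,121)"
```

```text
time: 6.4
eef_pos: [507.1, 18.6, 121.2]
orientation: [2.381, 2.048, 0.001]
contact_force: [0.0, 0.4, 0.3]
finger_gap: 21.1
grip_force: 0.0
time: 6.78
eef_pos: [506.8, 18.6, 120.8]
orientation: [2.381, 2.049, 0.0]
contact_force: [-0.0, 0.1, 0.4]
finger_gap: 19.0
grip_force: 0.0
pos [506.8  18.6 120.8] yang -8.59 tilt 0.02 tool rows total [-0.     0.007 -0.003] q [-0.1   0.29  1.85 -0.    1.    0.05] t 6.775 F [-0.   0.1  0.4] gap 18.963452808305284 grip 0.0
```

```bash
python3 -m crank '0 0 0 0 0 0 0.81;0 0 0 0 0 0 0.83;0 0 0 0 0 0 0.84;0 0 0 0 0 0 0.85;0 0 0 0 0 0 0.855'
python3 -m crank '0 0 0 0 0 0 0.86;0 0 0 0 0 0 0.865;0 0 0 0 0 0 0.865'
python3 -m crank '0 0 0 0 0 0 0.87;0 0 0 0 0 0 0.875;0 0 0 0 0 0 0.875'
```

```text
time: 7.4
eef_pos: [506.7, 18.6, 120.7]
orientation: [2.382, 2.049, -0.0]
contact_force: [0.3, -0.9, 0.7]
finger_gap: 12.3
grip_force: 0.0
time: 7.78
eef_pos: [506.8, 18.6, 120.7]
orientation: [2.382, 2.049, 0.0]
contact_force: [-0.2, -0.4, 0.2]
finger_gap: 11.7
grip_force: 12.7
time: 8.15
eef_pos: [506.8, 18.6, 120.8]
orientation: [2.381, 2.049, 0.0]
contact_force: [-0.1, 0.1, 1.1]
finger_gap: 11.2
grip_force: 35.8
```

Soft grip of about 36 N per side at closure 0.875. Lifting straight up slowly.

```bash
python3 -m crank '0 0 0 0 0 0 0.875;0 0 -0.02 0 0 0 0.875;0 0 -0.04 0 0 0 0.875;0 0 -0.06 0 0 0 0.875;0 0 -0.08 0 0 0 0.875;0 0 -0.1 0 0 0 0.875;0 0 -0.12 0 0 0 0.875;0 0 -0.12 0 0 0 0.875'
python3 -m crank '0 0 -0.12 0 0 0 0.875;0 0 -0.12 0 0 0 0.875;0 0 -0.12 0 0 0 0.875;0 0 -0.12 0 0 0 0.875;0 0 -0.12 0 0 0 0.875;0 0 -0.12 0 0 0 0.875;0 0 -0.12 0 0 0 0.875;0 0 -0.1 0 0 0 0.875'
python3 -m crank '0 0 -0.08 0 0 0 0.875;0 0 -0.06 0 0 0 0.875;0 0 -0.04 0 0 0 0.875;0 0 -0.02 0 0 0 0.875;0 0 0 0 0 0 0.875;0 0 0 0 0 0 0.875'
python3 - <<'E'
from h import *
s,M=go(506.9,18.6,221)
im,d=save("side","side1");P=pts("side",d.astype(float))
hsv=cv2.cvtColor(im,cv2.COLOR_RGB2HSV);h,sa=hsv[...,0],hsv[...,1]
m=(sa>70)&(h<30)&(P[...,2]>115)&(P[...,2]<145)&(np.hypot(P[...,0]-507,P[...,1]-18)<130)
k=P[m];A=np.c_[k[:,:2],np.ones(len(k))]
k=P[m&(P[...,2]>128)];print(len(k),np.percentile(k[:,2],[5,50,95]))
E
```

```text
time: 9.15
eef_pos: [506.8, 18.6, 153.7]
orientation: [2.381, 2.049, 0.0]
contact_force: [-0.9, -0.1, -3.6]
finger_gap: 11.2
grip_force: 35.5
time: 10.15
eef_pos: [506.8, 18.6, 210.0]
orientation: [2.381, 2.049, 0.0]
contact_force: [-0.0, -0.1, -4.5]
finger_gap: 11.5
grip_force: 35.5
time: 10.9
eef_pos: [506.6, 18.6, 221.3]
orientation: [-2.381, -2.049, 0.0]
contact_force: [-0.3, 0.1, -3.4]
finger_gap: 11.6
grip_force: 35.5
pos [506.6  18.6 221.3] yang -8.59 tilt 0.02 tool rows total [0.    0.005 0.005] q [-0.1   0.2   1.7  -0.    1.24  0.05] t 10.9 F [-0.3  0.1 -3.4] gap 11.591644102877641 grip 35.47593891620636
802 [129.00243634 133.35147523 136.09867652]
```

View pics/side1.png

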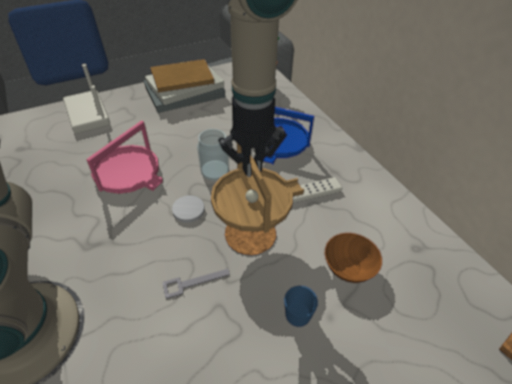

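Side view: the dish hangs clear of the mat (252,237), with the marble at (251,196) in its middle and nothing disturbed. Turning left by 97°, which is −24.2 units about tool z, smoothly.

```bash
python3 -m crank '0 0 0 0 0 -0.05 0.875;0 0 0 0 0 -0.1 0.875;0 0 0 0 0 -0.2 0.875;0 0 0 0 0 -0.3 0.875;0 0 0 0 0 -0.4 0.875;0 0 0 0 0 -0.5 0.875;0 0 0 0 0 -0.6 0.875;0 0 0 0 0 -0.6 0.875'
python3 -m crank '0 0 0 0 0 -0.6 0.875;0 0 0 0 0 -0.6 0.875;0 0 0 0 0 -0.6 0.875;0 0 0 0 0 -0.6 0.875;0 0 0 0 0 -0.6 0.875;0 0 0 0 0 -0.6 0.875;0 0 0 0 0 -0.6 0.875;0 0 0 0 0 -0.6 0.875'
python3 -m crank '0 0 0 0 0 -0.6 0.875;0 0 0 0 0 -0.6 0.875;0 0 0 0 0 -0.6 0.875;0 0 0 0 0 -0.6 0.875;0 0 0 0 0 -0.6 0.875;0 0 0 0 0 -0.6 0.875;0 0 0 0 0 -0.6 0.875;0 0 0 0 0 -0.6 0.875'
python3 -m crank '0 0 0 0 0 -0.6 0.875;0 0 0 0 0 -0.6 0.875;0 0 0 0 0 -0.6 0.875;0 0 0 0 0 -0.6 0.875;0 0 0 0 0 -0.6 0.875;0 0 0 0 0 -0.6 0.875;0 0 0 0 0 -0.6 0.875;0 0 0 0 0 -0.6 0.875'
python3 -c "from h import *;go(506.9,18.6,221)"
```

```text
time: 11.95
eef_pos: [506.7, 18.6, 221.5]
orientation: [2.171, 2.27, -0.0]
contact_force: [0.6, 0.3, -3.8]
finger_gap: 11.5
grip_force: 35.5
time: 12.95
eef_pos: [506.7, 18.6, 221.5]
orientation: [1.762, 2.601, -0.0]
contact_force: [0.1, -1.3, -3.9]
finger_gap: 11.6
grip_force: 35.5
time: 13.95
eef_pos: [506.7, 18.6, 221.5]
orientation: [1.304, 2.858, -0.0]
contact_force: [0.6, -0.3, -4.4]
finger_gap: 11.8
grip_force: 35.5
time: 14.95
eef_pos: [506.7, 18.6, 221.5]
orientation: [0.809, 3.036, -0.0]
contact_force: [0.3, 1.2, -3.3]
finger_gap: 11.7
grip_force: 35.5
pos [506.7  18.6 221.5] yang 60.16 tilt 0.01 tool rows total [-0.003  0.002  0.008] q [-0.1   0.2   1.7  -0.    1.24 -1.15] t 14.95 F [ 0.3  1.2 -3.3] gap 11.660745921903757 grip 35.472212433815
```

```bash
python3 -m crank '0 0 0 0 0 -0.6 0.875;0 0 0 0 0 -0.6 0.875;0 0 0 0 0 -0.6 0.875;0 0 0 0 0 -0.6 0.875;0 0 0 0 0 -0.6 0.875;0 0 0 0 0 -0.6 0.875;0 0 0 0 0 -0.6 0.875;0 0 0 0 0 -0.6 0.875' >/dev/null
python3 -m crank '0 0 0 0 0 -0.6 0.875;0 0 0 0 0 -0.5 0.875;0 0 0 0 0 -0.4 0.875;0 0 0 0 0 -0.3 0.875;0 0 0 0 0 -0.2 0.875;0 0 0 0 0 -0.15 0.875;0 0 0 0 0 -0.1 0.875;0 0 0 0 0 -0.05 0.875' >/dev/null
python3 -m crank '0 0 0 0 0 0 0.875;0 0 0 0 0 0 0.875;0 0 0 0 0 0 0.875;0 0 0 0 0 0 0.875;0 0 0 0 0 0 0.875;0 0 0 0 0 0 0.875' >/dev/null
python3 - <<'E'
from h import *
go(506.9,18.6,221)
im,d=save("side","side2");P=pts("side",d.astype(float))
hsv=cv2.cvtColor(im,cv2.COLOR_RGB2HSV);h,sa=hsv[...,0],hsv[...,1]
w=(sa>70)&(h<30)&(P[...,2]>105)&(P[...,2]<145)
rr=np.hypot(P[...,0]-507,P[...,1]-18.5)
k=P[w&(rr<80)&(rr>15)&(P[...,2]<130)]  # floor cone
r=np.hypot(k[:,0]-507,k[:,1]-18.5);A=np.c_[k[:,:2]-[507,18.5],r,np.ones(len(k))];c=np.linalg.lstsq(A,k[:,2],rcond=None)[0];print("floor tilt deg x,y, cone",np.degrees(np.arctan(c[:3])),c[3],len(k))
l=P[w&(rr>100)&(rr<125)];print("lip",len(l),l.mean(0)); e=l.mean(0);print("bearing",np.degrees(np.arctan2(e[1]-18.5,e[0]-507)))
wm=(sa<60)&(P[...,2]>118)&(P[...,2]<150)&(rr<60)
print("marble",wm.sum(),P[wm].mean(0),P[wm].std(0))
a=cv2.imread("pics/side2.png");cv2.imwrite("pics/crop2.png",cv2.resize(a[90:330,130:400],None,fx=2.2,fy=2.2,interpolation=2))
E
```

```text
pos [506.7  18.6 221.5] yang 88.41 tilt 0.01 tool rows total [-0.003 -0.     0.008] q [-0.1   0.2   1.7  -0.    1.24 -1.64] t 17.7 F [-0.6  0.2 -3.8] gap 11.235995857308561 grip 35.471325516700745
floor tilt deg x,y, cone [-0.40353567  0.05625005  6.90886485] 114.31107267214033 2701
lip 51 [512.40331714 125.34161798 127.38670596]
bearing 87.10483854814933
marble 118 [506.18660229  13.0309087  135.87963315] [6.18026484 7.23670475 5.24497056]
```

View pics/crop2.png

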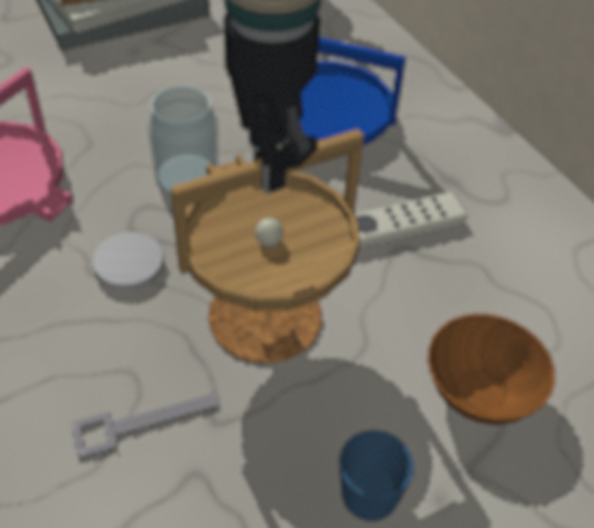

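The crop shows the lip at about (230,165) pointing at the jar (185,140), and the marble at (268,232) in the middle. The dish is level to 0.4° and held still about 10 cm above the mat, so I'm handing in.

```bash
python3 -c "from cell import *;print(close_job())"
```

```text
the job is handed in; nothing more can be done
None
```

I handed the job in with the dish held still about 10 cm above its mat: level to about 0.4°, gripped at about 36 N per side, marble centred, and turned 97° after the lift so its lip points at the jar (no verdict was returned).

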